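# Turn the red clamp plate over and seat it in the checking fixture

## Robot

A 6-joint arm with a two-finger parallel gripper is mounted at the origin on the work surface. World frame = base frame: x ahead of the robot, y to its left, z up, the work surface at z = 0. Lengths are in m, angles in degrees, forces in N, time in s.
With the tool pointing down it reaches from about 0.4 to 0.825 m from the base axis. Payload 7 kg.
Tool frame: the origin (TCP) lies midway between the tips of the shut fingers; the grasp point (between the pads) lies 19 mm behind it (ctrl.grip_point_offset is the distance from the TCP to the grasp point, in m); x points along the fingers, y is the direction in which the jaws open and shut, and the axes are right-handed (so a half turn about x gives the same grasp; the last joint's range is limited). The gripper opens to 88 mm and grips with 3 to 60 N. Pads are 19 mm wide; open, the fingers measure 130 mm over their backs; the gripper's body (78 mm by 193 mm) begins 47 mm behind the grasp point.
Start: joints at [-58.149, 20.546, 0.682, 0, -70.136, -16.507], TCP at [0.179, -0.651, 0.227] pointing down, gripper open.
Joint ranges: [-176.03, 176.03], [-82.01, 121.73], [-58.28, 71.71], [-173.87, 95.51], [-174.79, -0.11], [-173.66, 173.66]. Speed limits (degrees/s): [136.94, 136.94, 172.46, 180, 180, 180].

## Interface

Orientations are given as [roll, pitch, yaw] about the fixed x, y, z axes, in that order (R = Rz(yaw) Ry(pitch) Rx(roll)).
In Python, from plant import ctrl gives the robot as it stands.
- The arm moves only by the tool drive_tool, never from a script. Its argument "plan" is a list of rows, each a list of 3 entries, a list of its own where there are three numbers: the shift along the tool's x, y, z in m, then the turn, a rotation vector about the tool's x, y, z in degrees, then the opening, from 0 (shut) to 1 (fully open). In form: [[[dx, dy, dz], [wx, wy, wz], grip], ...]. A call has 1 to 20 rows; each row is the pose to reach, as a shift and turn from the pose measured when the call began, along the tool's axes at that moment; what a row does not reach only later rows make up. A row lasts 1/12 s, in which the tool goes at most 41.7 mm and 7.16 degrees, less where a joint would pass 70% of its speed; a pose out of reach is approached as far as the arm can. A call with a gripper value outside its range is refused whole. The fingers move at their own pace and stop on an object; the grip force is fixed at half the most. Time passes only in rows, so rows that repeat a pose let the fingers close. It gives the time, the measured TCP pose, the force and the opening at its end, in the units of the state.
- ctrl.get_obs(): the state, without advancing time (a new reading comes with each control period).
- ctrl.snapshot(name): name is "side" or "top"; returns the picture (384x512x3 uint8, blue, green, red); there is no depth.
- ctrl.get_calibration(name): a dict with "fx", "fy", "cx", "cy" (pixels), "R" (3x3) and "t" (3): a world point X has camera coordinates R X + t. Camera axes: x right, y down, z forward; pixel columns grow to the right and rows downward; lengths in m; the calibration is good to about 2 mm. A picture is of the moment at which its call begins. get_calibration takes no time and is no camera call.
- ctrl.close_job(): hands the job in, once; it reports no verdict.
Trained networks look in the newest picture that a camera, given by its name, has taken for a name from the list of things; names that differ only in an ending like _2 or _b are one class to them, and where a whole thing is asked for, a point or a joint stands for the part that bears it (a point fixed in the world has none). Each returns a list of dicts, best first, with "confidence" (0 to 1); they miss things now and then, are a little off and sometimes report something else, mostly with a low value. They report only what shows in the picture. A call takes as long as a camera call. They do not tell look-alikes from the thing itself.
- ctrl.cut_out(camera, name): "pixels" (384x512 bool, what is visible of it) and "pixel" ([column, row] in pixels, amid what is visible of it).
- ctrl.landmark_of(camera, name): "pixel" ([column, row] in pixels: a listed point, or the origin of a listed thing).
The state is a dict: "clock": time; "joint_pos": joint angles; "qvel": joint speeds; "tau": joint torques, N m; "tool_pos": TCP position; "orientation": TCP orientation; "force": force on the tool from outside, world axes, zero at the start; "moment": the same for the moment, N m; "opening": finger opening in m.
Only numpy, scipy, OpenCV 4.12 (cv2) and the standard library are available. Lean on these libraries where they do the work, as an engineer would, in place of code of your own. Each camera call takes 0.05 s, during which the arm holds its last target. There are 200 camera calls.

## Task

The red clamp plate is lying the wrong way up, with its two bare metal pads underneath. Turn it over and seat it fully home in the pocket of the white-walled checking fixture, pads up; you may stand it on end in the slot of the blue rack to change your grip. Do not drop it, and leave the green plate and the other loose things where they are.

Things in the scene. Friction and masses are not known exactly. Their poses are not given: they have to be found in the camera images.
- red_plate_center (a point): Centre of the red clamp plate's slab (mid-thickness): 120 (x) x 60 (y) x 12 (z) mm, about 0.3 kg. x along its length, y across its width, z out of the plain red face, up at the start. Two bare-metal round pads, 26 mm wide, stand 4 mm proud of the other face, 18 mm either side of the centre along x. Both ends alike. It starts on one of the stands, its long sides overhanging for a grip across the width.
- green_plate_center (a point): Centre of a green-painted plate of the same shape, on the other parking stand (which plate is on which stand varies). Not to be moved.
- stand_a_top (a point): Centre of the top of one parking stand, 38 mm above the table: a wooden block 80 x 36 mm and 28 mm high on a dark foot 110 x 70 x 10 mm, fixed. x runs along the length of the stand and of the plate on it (within 0.1 rad).
- stand_b_top (a point): The same point of the other, identical parking stand.
- rack_slot (a point): Centre of the slot floor of the fixed blue rack, 8 mm above the table. Slot 16 mm wide (along x), 24 mm deep, open at both ends along y; its two walls are 18 mm thick, 85 mm long, tops 32 mm above the table, on a foot 75 x 95 mm. A plate stood on end here, width along y, stays up with at most about 0.2 rad of lean, its pads clear above the walls.
- seat (a point): Centre of the fixture's pocket floor, 46 mm above the table; x along the pocket. Fixed; floor block 122 x 36 mm on a base 250 x 190 x 14 mm. White walls rise 10 mm above the floor: one at each end (124 mm apart) and a 20 mm cheek at each corner (64 mm apart across); sides open over the middle 92 mm for fingers. Fully home, the slab's centre is 6 mm above this point. Either end may face either way.
- screwdriver_grip (a point): Handle of a screwdriver lying on the bench. Not to be moved.
- wrench_grip (a point): Handle of a wrench lying on the bench. Not to be moved.
- gauge_block: Steel block 50 x 30 x 35 mm; origin at its underside. Not to be moved.
- collar: Brass ring 60 mm in diameter, 20 mm high; origin at its underside. Not to be moved.
- red_plate: The same red plate, axes as red_plate_center, but with its origin 10 mm from the slab's centre towards the pads, level with their faces.
Things that resemble listed ones, but are neither listed nor needed, are in the scene too. Of the things shaped like the red_plate, the red one is meant.

How it is judged (in metres and radians):
At the end, for the whole second after the job is handed in: The red plate lies at rest in the fixture's pocket, pads up: plain face down within 0.06 rad of level, centre within 6 mm sideways of the pocket's centre and 2 mm of its fully home height, length along the pocket within 0.08 rad (angle between red_plate_center's own z axis and vertical above 3.08 rad and z of red_plate_center in the frame of seat between 0.004 and 0.008 m and horizontal distance between red_plate_center and seat below 0.006 m and angle between the x axis of red_plate_center and the x axis of seat, either way round below 0.08 rad and linear speed of red_plate below 0.02 m/s); the robot touches nothing.
It fails at once if the red plate is dropped or thrown (faster than 1.2 m/s) (linear speed of red_plate above 1.2 m/s).
It fails at once if the green plate or another loose thing is moved by more than 20 mm (distance of any of green_plate_center, screwdriver_grip, wrench_grip, gauge_block, collar from where it was at the start of the episode above 0.02 m).
It also fails if it takes over 61 s, if anything falls off the work surface, if the arm or the gripper's body presses on something with over 40 N, if the wrist force passes 120 N, or if a joint passes its speed limit or range.

## Working session

There is one attempt and no reset: what is moved stays moved. The work goes in short steps, Python scripts to look and compute and a tool call to move; the robot and the scene stay as the last step left them, time stands still between calls to the robot, and variables do not carry over. Pictures are saved under pics/ and viewed, about 8 in all and at most 12, crops included, and the job is handed in when it is done.

Besides the shell and the picture viewer there is one more tool, called as name(argument=value, ...), one argument or row to a line, values as JSON. drive_tool: Moves the arm, as the interface text tells. Its arguments: {"type":"object","properties":{"plan":{"type":"array","items":{"type":"array"}}},"required":["plan"]}

```bash
ls; mkdir -p pics; python3 - <<'E'
from plant import ctrl
import cv2,numpy as np
o=ctrl.get_obs(); print(o)
for c in("top","side"):
    im=ctrl.snapshot(c); cv2.imwrite(f"pics/{c}0.png",im)
    k=ctrl.get_calibration(c); R=np.array(k["R"]);print(c,k["fx"],k["cx"],k["cy"],(-R.T@np.array(k["t"])).round(3),R.round(3).tolist())
    for n in["red_plate_center","green_plate_center","stand_a_top","rack_slot","seat","gauge_block","collar","screwdriver_grip","wrench_grip"]:
        print(n,[(np.round(d["pixel"],1).tolist(),round(d["confidence"],2)) for d in ctrl.landmark_of(c,n)])
a=cv2.imread("pics/top0.png");b=cv2.imread("pics/side0.png")
E
```

```text
pics
{'clock': 0.0, 'joint_pos': array([-5.81480276e+01,  2.05924465e+01,  6.32621338e-01, -1.79357390e-02,
       -7.01363450e+01, -1.65073471e+01]), 'qvel': array([ 0.03072245,  0.04395151,  0.04488977, -0.05104611,  0.04017276,
       -0.0502298 ]), 'tau': array([-2.29553414e-03, -5.82726073e+01,  2.93044996e+01,  6.99730843e+00,
        6.79521851e-03, -1.35986215e-04]), 'tool_pos': array([ 0.17845299, -0.65046802,  0.2256094 ]), 'orientation': array([ 96.56465394,  89.90236254, 111.90317077]), 'force': array([-0.21117396, -0.10169091, -0.01556601]), 'moment': array([-0.00085144,  0.01749698,  0.01170475]), 'opening': 0.08752414178169515}
top 392.7317283064579 252.4278099017849 188.66582453708693 [0.422 0.07  1.073] [[-0.018, -1.0, 0.009], [-0.997, 0.018, -0.07], [0.07, -0.01, -0.998]]
red_plate_center [([123.9, 130.7], 0.8), ([154.5, 294.6], 0.74), ([185.0, 159.8], 0.69), ([233.3, 247.4], 0.63), ([114.8, 192.9], 0.57)]
green_plate_center [([164.6, 230.5], 0.58)]
stand_a_top [([186.1, 163.4], 0.57)]
rack_slot [([284.3, 175.1], 0.76)]
seat [([373.0, 204.2], 0.87)]
gauge_block [([331.0, 94.3], 0.8)]
collar [([379.0, 106.3], 0.74)]
screwdriver_grip []
wrench_grip [([275.4, 110.2], 0.75)]
side 421.7771147034225 256.38519070765847 195.8217930269885 [0.458 0.886 0.729] [[-0.998, -0.056, 0.022], [-0.052, 0.623, -0.781], [0.03, -0.78, -0.624]]
red_plate_center [([314.2, 229.2], 0.8), ([375.0, 301.5], 0.8), ([236.6, 339.8], 0.79), ([155.3, 327.1], 0.75), ([216.4, 247.6], 0.57)]
green_plate_center [([298.4, 276.0], 0.72)]
stand_a_top [([215.5, 251.9], 0.95)]
rack_slot [([245.7, 193.1], 0.69)]
seat [([275.2, 139.4], 0.94)]
gauge_block [([165.5, 165.7], 0.66)]
collar [([192.3, 138.2], 0.76)]
screwdriver_grip [([143.9, 229.8], 0.57)]
wrench_grip [([176.1, 189.0], 0.71)]
```

View pics/top0.png

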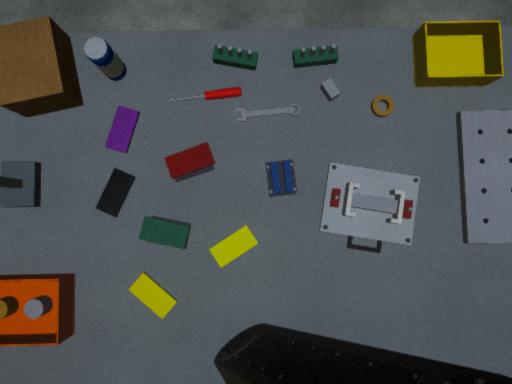

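View pics/side0.png

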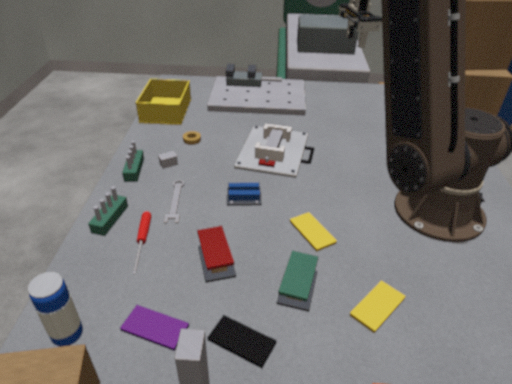

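Top picture: candidates shaped like the plate are purple (123,130), black (115,192), dark red (190,161), green (165,231), yellow (233,247) and yellow (153,295). The red one on a stand, (190,161), fits the description. The rack is at (283,177), the fixture at (373,204). I'll confirm with a crop and fit poses by colour mask.

```bash
cat > h.py <<'E'
import numpy as np,cv2
from scipy.optimize import minimize
from scipy.spatial.transform import Rotation as Ro
def cal(c):
    from plant import ctrl
    k=ctrl.get_calibration(c); return {a:np.array(v) for a,v in k.items()}
def proj(k,X):
    c=np.atleast_2d(X)@k["R"].T+k["t"]; return np.c_[k["fx"]*c[:,0]/c[:,2]+k["cx"],k["fy"]*c[:,1]/c[:,2]+k["cy"]]
def ray(k,p,z):
    d=k["R"].T@np.array([(p[0]-k["cx"])/k["fx"],(p[1]-k["cy"])/k["fy"],1]); o=-k["R"].T@k["t"]
    return o+d*(z-o[2])/d[2]
def tri(ks,ps):
    A=[];b=[]
    for k,p in zip(ks,ps):
        d=k["R"].T@np.array([(p[0]-k["cx"])/k["fx"],(p[1]-k["cy"])/k["fy"],1]);d/=np.linalg.norm(d);o=-k["R"].T@k["t"]
        P=np.eye(3)-np.outer(d,d);A.append(P);b.append(P@o)
    x=np.linalg.solve(sum(A),sum(b)); return x
def box(cx,cy,cz,lx,ly,lz):
    return np.array([[cx+a*lx/2,cy+b*ly/2,cz+c*lz/2] for a in(-1,1) for b in(-1,1) for c in(-1,1)])
S=8
def sil(k,boxes,T,shape=(384,512)):
    m=np.zeros(shape,np.uint8)
    for B in boxes:
        q=proj(k,B@T[0].T+T[1]); h=cv2.convexHull((q*16).round().astype(np.int32))
        cv2.fillConvexPoly(m,h,255,cv2.LINE_AA,4)
    return m/255.
def fit(ks,masks,boxes,x0,z,Rpre=np.eye(3)):
    # x0 = x,y,yaw(rad)
    def cost(x):
        R=Ro.from_euler('z',x[2]/.02*.1).as_matrix()@Rpre
        return sum(np.abs(sil(k,boxes,(R,np.array([x[0],x[1],z])))-m).sum()/m.sum() for k,m in zip(ks,masks))
    x=np.array([x0[0],x0[1],x0[2]*.2]); best=None
    for s in(.015,.006,.003):
        r=minimize(cost,x,method='Nelder-Mead',options=dict(initial_simplex=np.vstack([x]+[x+s*e for e in np.eye(3)]),xatol=1e-5,fatol=1e-5)); x=r.x
    return x[0],x[1],np.degrees(x[2]*5),r.fun
E
cat > m0.py <<'E'
from h import *
from plant import ctrl
kt,ks=cal("top"),cal("side"); T=cv2.imread("pics/top0.png");Sd=cv2.imread("pics/side0.png")
print("seat",tri([kt,ks],[(373,204.2),(275.2,139.4)]),"rack",tri([kt,ks],[(284.3,175.1),(245.7,193.1)]),"red",tri([kt,ks],[(185,159.8),(216.4,247.6)]))
def near(m,p,r):
    w=np.zeros_like(m);cv2.circle(w,p,r,1,-1);return m*w
def red(im,p):
    h=cv2.cvtColor(im,cv2.COLOR_BGR2HSV);return near((((h[...,0]<12)|(h[...,0]>168))&(h[...,1]>110)&(h[...,2]>30)).astype(np.uint8),p,45)
def blue(im,p):
    h=cv2.cvtColor(im,cv2.COLOR_BGR2HSV);return near(((abs(h[...,0].astype(int)-112)<14)&(h[...,1]>110)&(h[...,2]>25)).astype(np.uint8),p,26)
mr=[red(T,(190,161)),red(Sd,(216,247))];mb=[blue(T,(283,177)),blue(Sd,(244,193))]
plate=[box(0,0,0,.12,.06,.012)]
x=ray(kt,(190,161),.05)
print([m.sum() for m in mr+mb])
for kk,mm,n in(([kt,ks],mr,"both"),([kt],mr[:1],"top"),([ks],mr[1:],"side")):
    print("red",n,fit(kk,mm,plate,(x[0],x[1],np.pi/2-.25+0.5*0),.048))
rk=[box(s*.017,0,.012,.018,.085,.024) for s in(-1,1)]
x=ray(kt,(283,177),.03)
for kk,mm,n in(([kt,ks],mb,"both"),([kt],mb[:1],"top"),([ks],mb[1:],"side")):
    print("rack",n,fit(kk,mm,rk,(x[0],x[1],np.pi/2),.008))
v=[]
for im,(u,w),ms in((T,(190,161),mr[0]),(T,(283,177),mb[0]),(T,(373,204),None),(Sd,(216,250),mr[1]),(Sd,(244,193),mb[1]),(Sd,(275,148),None)):
    c=im.copy()
    v.append(cv2.resize(c[w-45:w+45,u-55:u+55],(266,218),interpolation=cv2.INTER_CUBIC))
cv2.imwrite("pics/crop1.png",np.clip(np.vstack([np.hstack(v[:3]),np.hstack(v[3:])])*1.5,0,255))
E
python3 m0.py
```

```text
seat [ 0.44787012 -0.25596042  0.0449689 ] rack [ 0.52770134 -0.02840291  0.00581224] red [0.57009351 0.23408352 0.05551992]
[np.uint64(1055), np.uint64(1071), np.uint64(480), np.uint64(495)]
red both (np.float64(0.5729928628240348), np.float64(0.22331704563549604), np.float64(108.83994674697567), np.float64(0.3031828929570775))
red top (np.float64(0.5724330367213593), np.float64(0.2238049995954223), np.float64(109.64264899628239), np.float64(0.11742403122386395))
red side (np.float64(0.5748115520819262), np.float64(0.22326311613458605), np.float64(107.38158339072343), np.float64(0.17314219805569286))
rack both (np.float64(0.5263353289013193), np.float64(-0.018848570969800565), np.float64(94.99717851858243), np.float64(0.5633811150722915))
rack top (np.float64(0.5250077725966382), np.float64(-0.01861027585839098), np.float64(94.18973309486702), np.float64(0.2373529411764706))
rack side (np.float64(0.5268235792383111), np.float64(-0.024545477772332965), np.float64(93.21784579092161), np.float64(0.3153971083382848))[ WARN:0@2.038] global loadsave.cpp:1063 imwrite_ Unsupported depth image for selected encoder is fallbacked to CV_8U.
```

View pics/crop1.png

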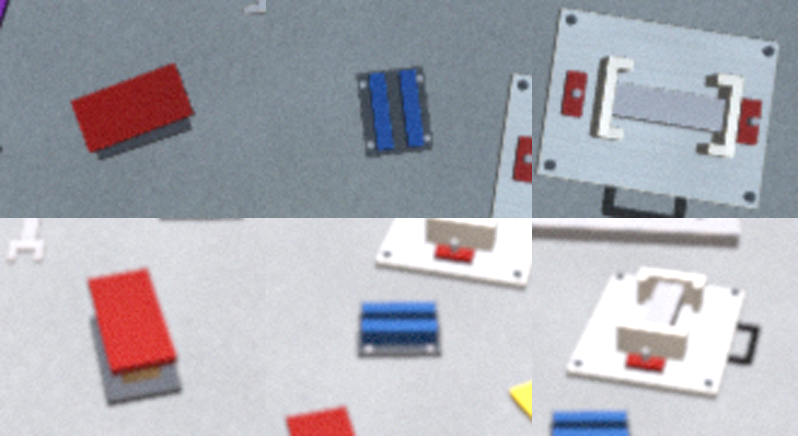

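The crop at 2.4x confirms the red plate at (190,161) on its stand, plain face up. Rack walls run roughly along world x and the pocket roughly along world y. Next I fit the fixture and check all three fits with an overlay.

```bash
cat > m1.py <<'E'
from m0 import *
def white(im,p,r,th):
    h=cv2.cvtColor(im,cv2.COLOR_BGR2HSV);return near(((h[...,2]>th)&(h[...,1]<70)).astype(np.uint8),p,r)
g=cv2.cvtColor(T,cv2.COLOR_BGR2GRAY); print("grey base",g[176,345],"table",g[240,300],"wall",g[195,349],"floor",g[204,373]); g2=cv2.cvtColor(Sd,cv2.COLOR_BGR2GRAY);print("side base",g2[150,245],"table",g2[185,200])
base=[box(0,0,.007,.25,.19,.014)]
def full(mask):
    n,l,s,_=cv2.connectedComponentsWithStats(mask);i=1+s[1:,4].argmax();m=(l==i).astype(np.uint8)
    c,_=cv2.findContours(m,cv2.RETR_EXTERNAL,cv2.CHAIN_APPROX_NONE);o=np.zeros_like(m);cv2.fillPoly(o,[cv2.convexHull(c[0])],1);return o
x=ray(kt,(371,204),.014)
tb=int(g[240,300]);ba=int(g[176,345])
mt=full(near((g>(tb+ba)/2+3).astype(np.uint8),(371,204),60))
print(mt.sum()); fb=fit([kt],[mt],base,(x[0],x[1],np.radians(82)),0); print("base top",fb)
hw=max(1,0)
walls=[box(s*.066,0,.005-.004,.008,.08,.018) for s in(-1,1)]+[box(s*.052,q*.036,.001,.02,.008,.018) for s in(-1,1) for q in(-1,1)]
out=[]
def draw(im,k,X,yaw,z,boxes,col,s=5,ctr=(0,0),hw=(40,30)):
    u,w=ctr
    R=Ro.from_euler('z',yaw,degrees=True).as_matrix()
    for B in boxes:
        P=(proj(k,B@R.T+[X[0],X[1],z])-[u-hw[0]-.5,w-hw[1]-.5])*s
        for i in range(8):
            for j in range(i):
                if bin(i^j).count('1')==1: cv2.line(im,tuple(P[i].astype(int)),tuple(P[j].astype(int)),col,1)
def crop(im,u,w,s=5,hw=(40,30)):
    return np.clip(cv2.resize(im[w-hw[1]:w+hw[1],u-hw[0]:u+hw[0]],None,fx=s,fy=s,interpolation=cv2.INTER_CUBIC)*1.3,0,255).astype(np.uint8)
slot=[box(0,0,.012,.016,.085,.024),box(0,0,-.0,.12*0+.075,.095,.008*0+.001)]
pocket=[box(0,0,.005,.124,.064,.010)]
if __name__=="__main__":
    for k,im,a,b in((kt,T,(283,177),(373,204)),(ks,Sd,(244,193),(275,146))):
        c=crop(im,*a);draw(c,k,(.526,-.020),95,.008,[box(0,0,.012,.016,.085,.024),box(0,0,.012,.052,.085,.024)],(0,255,255),ctr=a)
        d=crop(im,*b);draw(d,k,fb[:2],fb[2],.046,pocket,(0,0,255),ctr=b)
        out.append(np.hstack([c,d]))
    cv2.imwrite("pics/ov.png",np.vstack(out))
E
python3 m1.py 2>/dev/null | grep -v "^r"; python3 -c "
from plant import ctrl;from scipy.spatial.transform import Rotation as R
print(R.from_euler('xyz',ctrl.get_obs()['orientation'],degrees=True).as_matrix().round(3))"
```

```text
seat [ 0.44787012 -0.25596042  0.0449689 ] rack [ 0.52770134 -0.02840291  0.00581224] red [0.57009351 0.23408352 0.05551992]
[np.uint64(1055), np.uint64(1071), np.uint64(480), np.uint64(495)]
grey base 129 table 93 wall 163 floor 114
side base 180 table 144
6465
base top (np.float64(0.4511166111684204), np.float64(-0.25829925666493636), np.float64(79.8765007189591), np.float64(0.047497990688928314))
[[ 0.    -0.265  0.964]
 [ 0.     0.964  0.265]
 [-1.     0.     0.   ]]
```

View pics/ov.png

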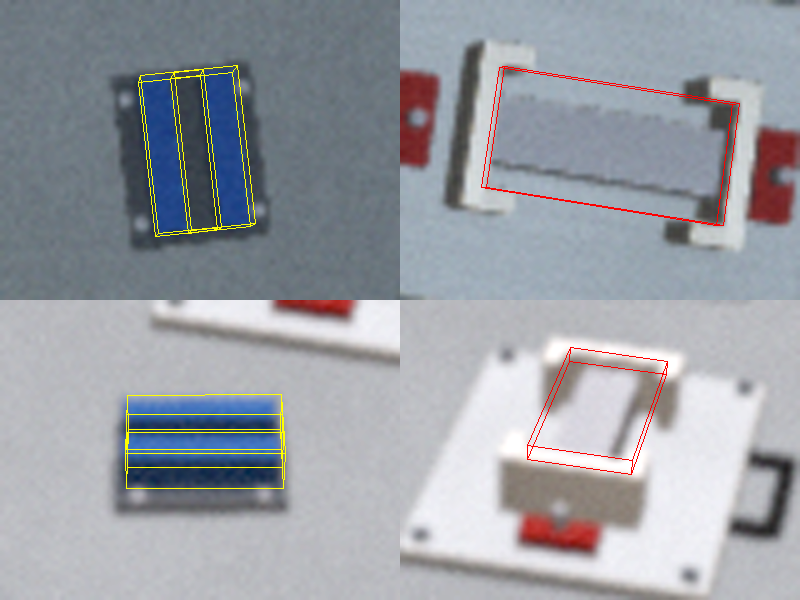

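Overlays match in both views: rack slot at (0.526,-0.020), yaw 95°; pocket at (0.451,-0.258), yaw about 80°; red plate at (0.573,0.2235), yaw 109°. Planning the first approach, tilted 25° about the jaw axis.

```bash
cat > t.py <<'E'
import numpy as np
from scipy.spatial.transform import Rotation as R
from plant import ctrl
def frame(phi,psi):
    # phi: tool angle from down towards horizontal dir psi; jaw axis at yaw psi+90
    f,p=np.radians([phi,psi]); u=np.array([np.cos(p),np.sin(p),0])
    x=np.sin(f)*u-np.array([0,0,np.cos(f)]); y=np.array([-np.sin(p),np.cos(p),0])
    return np.c_[x,y,np.cross(x,y)]
def go(g,phi,psi,back=0.):
    o=ctrl.get_obs(); C=R.from_euler('xyz',o["orientation"],degrees=True).as_matrix(); F=frame(phi,psi)
    tcp=np.array(g)+(ctrl.grip_point_offset-back)*F[:,0]
    d=C.T@(tcp-o["tool_pos"]); w=R.from_matrix(C.T@F).as_rotvec(degrees=True)
    print(f"phi{phi} psi{psi} tcp{tcp.round(4)} shift {d.round(4).tolist()} turn {w.round(2).tolist()} rows {max(np.linalg.norm(d)/.0417,np.linalg.norm(w)/7.16):.1f}")
def st():
    o=ctrl.get_obs(); C=R.from_euler('xyz',o["orientation"],degrees=True).as_matrix()
    print("t",round(o["clock"],2),"q",o["joint_pos"].round(1),"tcp",o["tool_pos"].round(4),"grasp",(o["tool_pos"]-ctrl.grip_point_offset*C[:,0]).round(4),"F",o["force"].round(1),"M",o["moment"].round(2),"open",round(o["opening"],4),"phi",np.degrees(np.arctan2(np.hypot(*C[:2,0]),-C[2,0])).round(2),"jawyaw",np.degrees(np.arctan2(C[1,1],C[0,1])).round(2),"jawz",C[2,1].round(4))
E
python3 -c "
from t import *
go((.573,.2235,.048),25,109,.12);go((.573,.2235,.048),-25,109,.12)"
```

```text
phi25 psi109 tcp[0.5869 0.1831 0.1397] shift [0.0869, 0.6962, 0.6144] turn [-92.02, -19.14, 20.4] rows 22.4
phi-25 psi109 tcp[0.5591 0.2639 0.1397] shift [0.0869, 0.7816, 0.609] turn [-92.02, 19.14, -20.4] rows 23.9
```

drive_tool(
  plan=[
    [[0.03,0.696,0.614],[-92,-19.1,20.4],1],
    [[0.03,0.696,0.614],[-92,-19.1,20.4],1],
    [[0.03,0.696,0.614],[-92,-19.1,20.4],1],
    [[0.03,0.696,0.614],[-92,-19.1,20.4],1],
    [[0.03,0.696,0.614],[-92,-19.1,20.4],1],
    [[0.03,0.696,0.614],[-92,-19.1,20.4],1],
    [[0.03,0.696,0.614],[-92,-19.1,20.4],1],
    [[0.03,0.696,0.614],[-92,-19.1,20.4],1],
    [[0.03,0.696,0.614],[-92,-19.1,20.4],1],
    [[0.03,0.696,0.614],[-92,-19.1,20.4],1],
    [[0.03,0.696,0.614],[-92,-19.1,20.4],1],
    [[0.03,0.696,0.614],[-92,-19.1,20.4],1],
    [[0.03,0.696,0.614],[-92,-19.1,20.4],1],
    [[0.03,0.696,0.614],[-92,-19.1,20.4],1],
    [[0.03,0.696,0.614],[-92,-19.1,20.4],1],
    [[0.03,0.696,0.614],[-92,-19.1,20.4],1],
    [[0.03,0.696,0.614],[-92,-19.1,20.4],1],
    [[0.03,0.696,0.614],[-92,-19.1,20.4],1],
    [[0.03,0.696,0.614],[-92,-19.1,20.4],1],
    [[0.03,0.696,0.614],[-92,-19.1,20.4],1],
  ],
)

```text
clock: 2.67
tool_pos: [0.5453, 0.0993, 0.2]
orientation: [-0.0, 65.0, 109.0]
force: [0.5, -0.1, -0.9]
opening: 0.0877
```

```bash
python3 -c "
from t import *
st();go((.573,.2235,.048),25,109,.08);go((.573,.2235,.048),-25,109,.08)"
```

```text
t 2.67 q [ 11.8  16.   -3.7 -25.7 -75.2  14.9] tcp [0.5453 0.0993 0.2   ] grasp [0.5479 0.0918 0.217 ] F [ 0.5 -0.1 -0.9] M [-1.44 -0.41 -0.01] open 0.0877 phi 24.97 jawyaw -161.01 jawz -0.0002
phi25 psi109 tcp[0.5814 0.199  0.1035] shift [0.1224, -0.0666, 0.0341] turn [-0.0, -0.03, 0.01] rows 3.4
phi-25 psi109 tcp[0.5646 0.248  0.1035] shift [0.1442, -0.0666, 0.081] turn [-0.01, 49.97, 0.01] rows 7.0
```

drive_tool(
  plan=[
    [[0.122,-0.067,0.034],[0,0,0],1],
    [[0.122,-0.067,0.034],[0,0,0],1],
    [[0.122,-0.067,0.034],[0,0,0],1],
    [[0.122,-0.067,0.034],[0,0,0],1],
    [[0.122,-0.067,0.034],[0,0,0],1],
  ],
)

```text
clock: 3.08
tool_pos: [0.5803, 0.2014, 0.0996]
orientation: [0.8, 65.0, 109.8]
force: [-0.1, -0.7, 0.3]
opening: 0.0877
```

```bash
python3 - <<'E'
from h import *
from t import *
st();go((.573,.2235,.048),25,109,0)
T=ctrl.snapshot("top");S=ctrl.snapshot("side")
cv2.imwrite("pics/pick.png",np.hstack([cv2.resize(T[100:240,110:280],None,fx=2.3,fy=2.3),cv2.resize(S[170:310,130:300],None,fx=2.3,fy=2.3)]))
E
```

```text
t 3.08 q [ 20.   24.7  -4.2 -28.1 -63.9  12.2] tcp [0.5803 0.2014 0.0996] grasp [0.583  0.1939 0.1166] F [-0.1 -0.7  0.3] M [-1.31 -0.35  0.06] open 0.0877 phi 25.02 jawyaw -160.88 jawz 0.0056
phi25 psi109 tcp[0.5704 0.231  0.031 ] shift [0.0754, -0.0007, -0.0007] turn [-0.02, 0.02, -0.34] rows 1.8
```

View pics/pick.png

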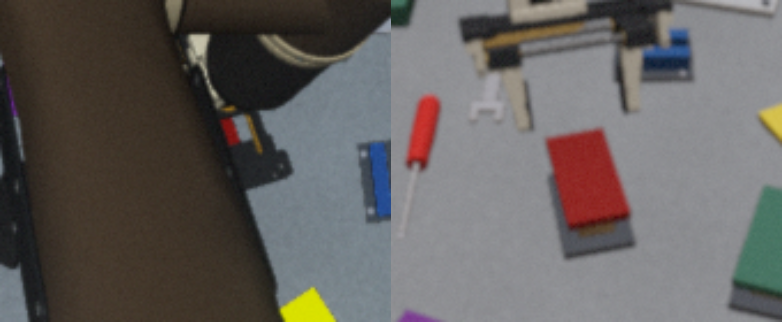

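The side crop shows the open fingers straddling the red plate (fingertips at crop (525,125) and (632,105), plate at (588,180)). Descend and close.

drive_tool(
  plan=[
    [[0.025,0,0],[0,0,0],1],
    [[0.05,0,0],[0,0,0],1],
    [[0.065,0,0],[0,0,0],1],
    [[0.075,0,0],[0,0,0],1],
    [[0.075,0,0],[0,0,0],1],
    [[0.075,0,0],[0,0,0],0.6],
    [[0.075,0,0],[0,0,0],0.5],
    [[0.075,0,0],[0,0,0],0.5],
    [[0.075,0,0],[0,0,0],0.5],
    [[0.075,0,0],[0,0,0],0.5],
    [[0.075,0,0],[0,0,0],0.5],
    [[0.075,0,0],[0,0,0],0.5],
  ],
)

```text
clock: 4.18
tool_pos: [0.5712, 0.2286, 0.036]
orientation: [0.1, 65.1, 109.2]
force: [-1.4, -2.3, 6.5]
opening: 0.0597
```

```bash
python3 -c "
from t import *
st();go((.573,.2235,.048),25,109)"
```

```text
t 4.18 q [ 22.4  28.4  -7.3 -30.2 -56.7  14.1] tcp [0.5712 0.2286 0.036 ] grasp [0.5738 0.2211 0.053 ] F [-1.4 -2.3  6.5] M [-1.15  0.66  0.35] open 0.0597 phi 24.94 jawyaw -160.91 jawz 0.001
phi25 psi109 tcp[0.5704 0.231  0.031 ] shift [0.0056, -0.0, 0.0002] turn [0.06, -0.06, -0.09] rows 0.1
```

Stopped 5.6 mm short (it gripped before settling). Reopen, settle deeper, and close again.

drive_tool(
  plan=[
    [[0,0,0],[0,0,0],1],
    [[0,0,0],[0,0,0],1],
    [[0,0,0],[0,0,0],1],
    [[0.003,0,0],[0,0,0],1],
    [[0.006,0,0],[0,0,0],1],
    [[0.006,0,0],[0,0,0],1],
    [[0.006,0,0],[0,0,0],1],
    [[0.006,0,0],[0,0,0],1],
    [[0.006,0,0],[0,0,0],1],
    [[0.006,0,0],[0,0,0],1],
  ],
)

```text
clock: 5.02
tool_pos: [0.5705, 0.231, 0.0305]
orientation: [0.1, 65.1, 109.2]
force: [0.1, 0.4, 0.3]
opening: 0.0877
```

```bash
python3 -c "
from t import *
st();go((.573,.2235,.048),25,109)"
```

```text
t 5.02 q [ 22.6  28.8  -7.5 -30.4 -56.2  14.2] tcp [0.5705 0.231  0.0305] grasp [0.5731 0.2235 0.0476] F [0.1 0.4 0.3] M [-1.29 -0.32  0.03] open 0.0877 phi 24.94 jawyaw -160.91 jawz 0.0009
phi25 psi109 tcp[0.5704 0.231  0.031 ] shift [-0.0004, 0.0, 0.0002] turn [0.06, -0.06, -0.09] rows 0.0
```

drive_tool(
  plan=[
    [[0,0,0],[0,0,0],0.5],
    [[0,0,0],[0,0,0],0.5],
    [[0,0,0],[0,0,0],0.5],
    [[0,0,0],[0,0,0],0.5],
    [[0,0,0],[0,0,0],0.5],
    [[0,0,0],[0,0,0],0.5],
    [[-0.009,0,0.004],[0,0,0],0.5],
    [[-0.027,0,0.013],[0,0,0],0.5],
    [[-0.054,0,0.025],[0,0,0],0.5],
    [[-0.082,0,0.038],[0,0,0],0.5],
    [[-0.109,0,0.051],[0,0,0],0.5],
    [[-0.136,0,0.063],[0,0,0],0.5],
    [[-0.136,0,0.063],[0,0,0],0.5],
    [[-0.136,0,0.063],[0,0,0],0.5],
  ],
)

```text
clock: 6.18
tool_pos: [0.5713, 0.231, 0.183]
orientation: [-0.4, 65.1, 108.7]
force: [-0.1, 0.5, -4.6]
opening: 0.0597
```

```bash
python3 -c "
from t import *
st();go((.526,-.020,.20),-65,95)"
```

```text
t 6.18 q [ 23.2  19.3  -1.  -26.6 -69.8   5.3] tcp [0.5713 0.231  0.183 ] grasp [0.5738 0.2235 0.2   ] F [-0.1  0.5 -4.6] M [-1.84 -0.41  0.04] open 0.0597 phi 24.94 jawyaw -160.9 jawz -0.0031
phi-65 psi95 tcp[ 0.5275 -0.037   0.1921] shift [-0.1094, 0.1291, -0.2126] turn [14.63, 89.47, 5.55] rows 12.7
```

drive_tool(
  plan=[
    [[-0.11,0.129,-0.213],[14.6,89.5,5.5],0.5],
    [[-0.11,0.129,-0.213],[14.6,89.5,5.5],0.5],
    [[-0.11,0.129,-0.213],[14.6,89.5,5.5],0.5],
    [[-0.11,0.129,-0.213],[14.6,89.5,5.5],0.5],
    [[-0.11,0.129,-0.213],[14.6,89.5,5.5],0.5],
    [[-0.11,0.129,-0.213],[14.6,89.5,5.5],0.5],
    [[-0.11,0.129,-0.213],[14.6,89.5,5.5],0.5],
    [[-0.11,0.129,-0.213],[14.6,89.5,5.5],0.5],
    [[-0.11,0.129,-0.213],[14.6,89.5,5.5],0.5],
    [[-0.11,0.129,-0.213],[14.6,89.5,5.5],0.5],
    [[-0.11,0.129,-0.213],[14.6,89.5,5.5],0.5],
    [[-0.11,0.129,-0.213],[14.6,89.5,5.5],0.5],
    [[-0.11,0.129,-0.213],[14.6,89.5,5.5],0.5],
    [[-0.11,0.129,-0.213],[14.6,89.5,5.5],0.5],
    [[-0.11,0.129,-0.213],[14.6,89.5,5.5],0.5],
    [[-0.11,0.129,-0.213],[14.6,89.5,5.5],0.5],
    [[-0.11,0.129,-0.213],[14.6,89.5,5.5],0.5],
    [[-0.11,0.129,-0.213],[14.6,89.5,5.5],0.5],
    [[-0.11,0.129,-0.213],[14.6,89.5,5.5],0.5],
    [[-0.11,0.129,-0.213],[14.6,89.5,5.5],0.5],
  ],
)

```text
clock: 7.85
tool_pos: [0.5278, -0.0378, 0.1931]
orientation: [-179.9, 25.1, -84.9]
force: [-0.4, 0.2, -3.3]
opening: 0.0599
```

```bash
python3 - <<'E'
from h import *
from t import *
st();go((.526,-.020,.15),-65,95)
T=ctrl.snapshot("top");S=ctrl.snapshot("side");cv2.imwrite("pics/topB.png",T);cv2.imwrite("pics/sideB.png",S)
cv2.imwrite("pics/over.png",np.hstack([cv2.resize(T[110:230,200:360],(400,300)),cv2.resize(S[90:240,150:350],(400,300))]))
E
```

```text
t 7.85 q [ 44.8  26.8 -41.8  45.1 -79.4 -73.6] tcp [ 0.5278 -0.0378  0.1931] grasp [ 0.5262 -0.0209  0.2011] F [-0.4  0.2 -3.3] M [4.09 0.48 0.04] open 0.0599 phi 64.91 jawyaw -174.99 jawz -0.0021
phi-65 psi95 tcp[ 0.5275 -0.037   0.1421] shift [0.0209, 0.0003, 0.0466] turn [-0.11, 0.09, 0.06] rows 1.2
```

View pics/over.png

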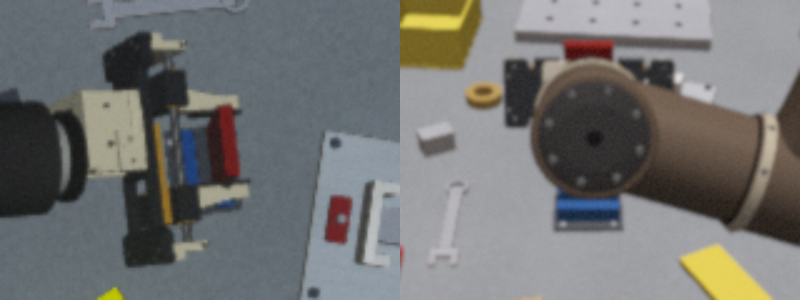

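Plate stands vertical over the rack (top crop: red end/face at (223,145), rack below it; full-image (289,168)). A quick fit of lean and position from the top view before inserting.

```bash
cat > fp.py <<'E'
import sys
from h import *
def redm(im,p,r):
    h=cv2.cvtColor(im,cv2.COLOR_BGR2HSV);m=(((h[...,0]<12)|(h[...,0]>168))&(h[...,1]>110)&(h[...,2]>30)).astype(np.uint8)
    w=np.zeros_like(m);cv2.circle(w,p,r,1,-1);return m*w
def standing(k,m,g,psi,z):
    # params: dx along psi(m), dy across, yaw(deg), lean(deg about jaw axis)
    B=box(0,0,0,.012,.06,.12)
    def cost(v):
        R=(Ro.from_euler('z',psi+v[2]*1000,degrees=True)*Ro.from_euler('y',v[3]*1000,degrees=True)).as_matrix()
        p=np.array([g[0],g[1],z])+Ro.from_euler('z',psi,degrees=True).apply([v[0],v[1],0])
        return np.abs(sil(k,[B],(R,p))-m).sum()/m.sum()
    x=np.zeros(4)
    for s in(.006,.003,.0015):
        r=minimize(cost,x,method='Nelder-Mead',options=dict(initial_simplex=np.vstack([x]+[x+s*e for e in np.eye(4)]),xatol=1e-5,fatol=1e-5,maxiter=600));x=r.x
    return "d_along mm",(x[0]*1e3).round(1),"d_across",(x[1]*1e3).round(1),"dyaw",(x[2]*1e3).round(1),"lean",(x[3]*1e3).round(1),"cost",round(r.fun,3)
E
python3 - <<'E'
from fp import *
T=cv2.imread("pics/topB.png");k=cal("top");m=redm(T,(289,168),25);print(m.sum())
print(standing(k,m,(.526,-.0205),95,.201))
E
```

```text
190
('d_along mm', np.float64(-5.4), 'd_across', np.float64(1.0), 'dyaw', np.float64(0.3), 'lean', np.float64(7.0), 'cost', np.float64(0.354))
```

drive_tool(
  plan=[
    [[0.01,0,0.025],[0,0,0],0.5],
    [[0.02,0,0.05],[0,0,0],0.5],
    [[0.032,0,0.075],[0,0,0],0.5],
    [[0.042,0,0.092],[0,0,0],0.5],
    [[0.042,0,0.092],[0,0,0],0.5],
    [[0.042,0,0.092],[0,0,0],0.5],
    [[0.042,0,0.092],[0,0,0],0.5],
  ],
)

```text
clock: 8.53
tool_pos: [0.5282, -0.0366, 0.0927]
orientation: [-179.9, 25.0, -84.9]
force: [0.2, 0.1, -2.9]
opening: 0.0599
```

```bash
python3 - <<'E'
from fp import *
from t import *
st();go((.526,-.020,.068),-65,95)
T=ctrl.snapshot("top");S=ctrl.snapshot("side");cv2.imwrite("pics/topC.png",T);k=cal("top")
o=ctrl.get_obs()
c=cv2.resize(T[135:215,235:335],None,fx=6,fy=6,interpolation=cv2.INTER_CUBIC);c=np.clip(c*1.3,0,255).astype(np.uint8)
def dr(B,psi,p,col):
    P=(proj(k,B@Ro.from_euler('z',psi,degrees=True).as_matrix().T+p)-[234.5,134.5])*6
    for i in range(8):
        for j in range(i):
            if bin(i^j).count('1')==1: cv2.line(c,tuple(P[i].astype(int)),tuple(P[j].astype(int)),col,1)
dr(box(0,0,0,.012,.06,.12),95,[.526,-.0205,.1],(0,255,255));dr(box(0,0,.012,.016,.085,.024),95,[.526,-.02,.008],(0,255,0))
cv2.imwrite("pics/topCc.png",c)
E
```

```text
t 8.53 q [ 44.2  35.8 -44.7  48.  -71.1 -82.4] tcp [ 0.5282 -0.0366  0.0927] grasp [ 0.5267 -0.0196  0.1006] F [ 0.2  0.1 -2.9] M [4.07 0.42 0.03] open 0.0599 phi 64.95 jawyaw -174.97 jawz -0.0021
phi-65 psi95 tcp[ 0.5275 -0.037   0.0601] shift [0.0141, 0.0008, 0.0294] turn [-0.1, 0.05, 0.08] rows 0.8
```

View pics/topCc.png

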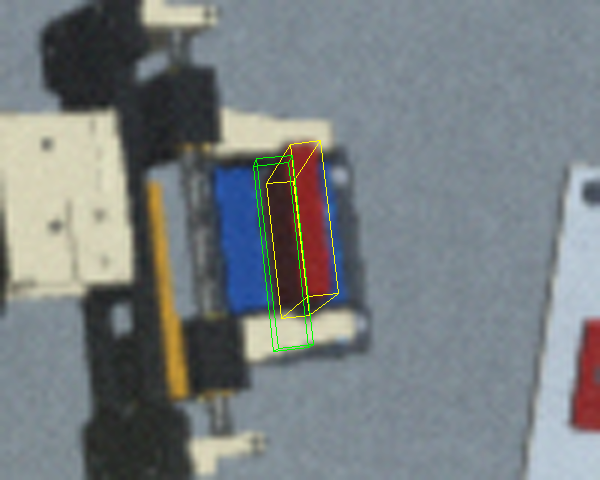

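Overlay agrees: plate's top end and dark face lie on the predicted outline, no visible lean, above the slot. Insert gently.

drive_tool(
  plan=[
    [[0.0,0.0008,0],[0,0,0],0.5],
    [[0.003,0.0008,0.006],[0,0,0],0.5],
    [[0.006,0.0008,0.012],[0,0,0],0.5],
    [[0.008,0.0008,0.017],[0,0,0],0.5],
    [[0.0105,0.0008,0.022],[0,0,0],0.5],
    [[0.012,0.0008,0.025],[0,0,0],0.5],
    [[0.013,0.0008,0.0275],[0,0,0],0.5],
    [[0.0135,0.0008,0.0285],[0,0,0],0.5],
    [[0.0135,0.0008,0.0285],[0,0,0],0.5],
    [[0.0135,0.0008,0.0285],[0,0,0],0.5],
  ],
)

```text
clock: 9.47
tool_pos: [0.5277, -0.0365, 0.0613]
orientation: [-179.8, 25.1, -84.9]
force: [-0.4, 0.1, -3.1]
opening: 0.06
```

```bash
python3 -c "
from t import *
st();go((.526,-.020,.068),-65,95)"
```

```text
t 9.47 q [ 43.9  38.8 -45.3  49.3 -68.7 -85.2] tcp [ 0.5277 -0.0365  0.0613] grasp [ 0.5261 -0.0196  0.0693] F [-0.4  0.1 -3.1] M [ 4.1   0.45 -0.02] open 0.06 phi 64.9 jawyaw -174.97 jawz -0.0032
phi-65 psi95 tcp[ 0.5275 -0.037   0.0601] shift [0.0009, 0.0002, 0.001] turn [-0.15, 0.1, 0.11] rows 0.0
```

drive_tool(
  plan=[
    [[0.0005,0,0.001],[0,0,0],0.5],
    [[0.001,0,0.002],[0,0,0],0.5],
    [[0.001,0,0.002],[0,0,0],0.5],
    [[0.001,0,0.002],[0,0,0],0.5],
  ],
)

```text
clock: 9.8
tool_pos: [0.5278, -0.0366, 0.0597]
orientation: [-179.8, 25.1, -84.9]
force: [0.6, 1.3, 2.3]
opening: 0.0593
```

```bash
python3 -c "
from t import *
st()"
```

```text
t 9.8 q [ 43.9  39.  -45.3  49.4 -68.6 -85.4] tcp [ 0.5278 -0.0366  0.0597] grasp [ 0.5263 -0.0196  0.0676] F [0.6 1.3 2.3] M [ 2.5   0.47 -0.15] open 0.0593 phi 64.94 jawyaw -174.95 jawz -0.0036
```

drive_tool(
  plan=[
    [[0,0,0],[0,0,0],0.75],
    [[0,0,0],[0,0,0],0.85],
    [[0,0,0],[0,0,0],1],
    [[0,0,0],[0,0,0],1],
    [[0,0,0],[0,0,0],1],
    [[0,0,0],[0,0,0],1],
    [[-0.015,0,0],[0,0,0],1],
    [[-0.04,0,0],[0,0,0],1],
    [[-0.07,0,0],[0,0,0],1],
    [[-0.1,0,0],[0,0,0],1],
    [[-0.12,0,0],[0,0,0],1],
    [[-0.12,0,0],[0,0,0],1],
  ],
)

```text
clock: 10.8
tool_pos: [0.5195, 0.0763, 0.1115]
orientation: [-179.6, 25.2, -84.5]
force: [0.9, 0.6, 0.3]
opening: 0.0878
```

```bash
python3 - <<'E'
from fp import *
from t import *
st();go((.526,.05,.33),0,95)
go((.526,-.02,.08),65,95,.12)
T=ctrl.snapshot("top");k=cal("top")
c=cv2.resize(T[135:215,235:335],None,fx=6,fy=6,interpolation=cv2.INTER_CUBIC);c=np.clip(c*1.3,0,255).astype(np.uint8)
P0=[.526,-.020,.068]
P=(proj(k,box(0,0,0,.012,.06,.12)@Ro.from_euler('z',95,degrees=True).as_matrix().T+P0)-[234.5,134.5])*6
for i in range(8):
    for j in range(i):
        if bin(i^j).count('1')==1: cv2.line(c,tuple(P[i].astype(int)),tuple(P[j].astype(int)),(0,255,255),1)
cv2.imwrite("pics/topD.png",c)
E
```

```text
t 10.8 q [ 54.3  37.5 -34.2  37.3 -79.  -78.3] tcp [0.5195 0.0763 0.1115] grasp [0.5179 0.0932 0.1195] F [0.9 0.6 0.3] M [3.04 0.31 0.13] open 0.0878 phi 64.77 jawyaw -174.71 jawz -0.0068
phi0 psi95 tcp[0.526  0.05   0.3112] shift [-0.0609, -0.0054, -0.1921] turn [0.04, -64.77, 0.51] rows 9.0
phi65 psi95 tcp[ 0.534  -0.1114  0.1228] shift [0.1654, 0.0028, -0.0905] turn [0.36, -129.77, 0.49] rows 18.1
```

View pics/topD.png

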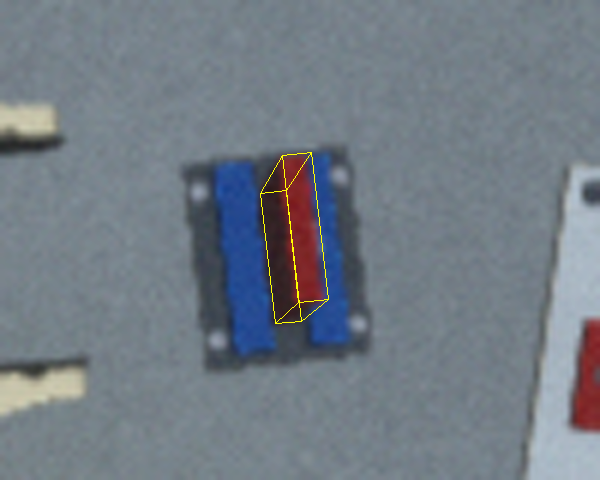

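Picture shows the plate standing upright and centred in the slot (red end at crop (305,225)), fingers clear on the left. Swing over the top to the pad side.

drive_tool(
  plan=[
    [[-0.061,-0.005,-0.192],[0,-64.8,0.5],1],
    [[-0.061,-0.005,-0.192],[0,-64.8,0.5],1],
    [[-0.061,-0.005,-0.192],[0,-64.8,0.5],1],
    [[-0.061,-0.005,-0.192],[0,-64.8,0.5],1],
    [[-0.061,-0.005,-0.192],[0,-64.8,0.5],1],
    [[-0.061,-0.005,-0.192],[0,-64.8,0.5],1],
    [[-0.061,-0.005,-0.192],[0,-64.8,0.5],1],
    [[-0.061,-0.005,-0.192],[0,-64.8,0.5],1],
    [[-0.061,-0.005,-0.192],[0,-64.8,0.5],1],
    [[-0.061,-0.005,-0.192],[0,-64.8,0.5],1],
    [[-0.061,-0.005,-0.192],[0,-64.8,0.5],1],
    [[-0.061,-0.005,-0.192],[0,-64.8,0.5],1],
    [[-0.061,-0.005,-0.192],[0,-64.8,0.5],1],
    [[-0.061,-0.005,-0.192],[0,-64.8,0.5],1],
  ],
)

```text
clock: 12.02
tool_pos: [0.5245, 0.0486, 0.3094]
orientation: [125.8, 89.7, -139.1]
force: [0.1, 0.2, 0.8]
opening: 0.0877
```

```bash
python3 - <<'E'
from t import *
st();go((.526,-.02,.18),65,95,.12)
E
```

```text
t 12.02 q [ 26.7   4.   -9.9   0.1 -76.3 -21.7] tcp [0.5245 0.0486 0.3094] grasp [0.5246 0.0487 0.3282] F [0.1 0.2 0.8] M [0.02 0.14 0.01] open 0.0877 phi 0.25 jawyaw -174.98 jawz 0.0036
phi65 psi95 tcp[ 0.534  -0.1114  0.2228] shift [0.0871, 0.0042, -0.16] turn [-0.09, -65.15, -0.2] rows 9.1
```

drive_tool(
  plan=[
    [[0.02,0.004,-0.16],[0,-65.1,-0.2],1],
    [[0.02,0.004,-0.16],[0,-65.1,-0.2],1],
    [[0.02,0.004,-0.16],[0,-65.1,-0.2],1],
    [[0.04,0.004,-0.16],[0,-65.1,-0.2],1],
    [[0.06,0.004,-0.16],[0,-65.1,-0.2],1],
    [[0.087,0.004,-0.16],[0,-65.1,-0.2],1],
    [[0.087,0.004,-0.16],[0,-65.1,-0.2],1],
    [[0.087,0.004,-0.16],[0,-65.1,-0.2],1],
    [[0.087,0.004,-0.16],[0,-65.1,-0.2],1],
    [[0.087,0.004,-0.16],[0,-65.1,-0.2],1],
    [[0.087,0.004,-0.16],[0,-65.1,-0.2],1],
    [[0.087,0.004,-0.16],[0,-65.1,-0.2],1],
    [[0.087,0.004,-0.16],[0,-65.1,-0.2],1],
    [[0.087,0.004,-0.16],[0,-65.1,-0.2],1],
  ],
)

```text
clock: 13.18
tool_pos: [0.5346, -0.1104, 0.2241]
orientation: [-0.1, 25.3, 95.0]
force: [0.3, 1.0, 0.2]
opening: 0.0876
```

```bash
python3 - <<'E'
from t import *
st();go((.526,-.02,.07),65,95,.1)
E
```

```text
t 13.18 q [ -29.2   34.1   12.5  -52.  -108.4   36. ] tcp [ 0.5346 -0.1104  0.2241] grasp [ 0.5361 -0.1273  0.2321] F [0.3 1.  0.2] M [-2.94 -0.18 -0.03] open 0.0876 phi 64.73 jawyaw -174.93 jawz -0.0011
phi65 psi95 tcp[ 0.5324 -0.0933  0.1043] shift [0.0667, 0.0008, -0.1009] turn [0.09, -0.27, -0.03] rows 2.9
```

drive_tool(
  plan=[
    [[0.02,0.001,-0.03],[0,-0.3,0],1],
    [[0.04,0.001,-0.06],[0,-0.3,0],1],
    [[0.066,0.001,-0.102],[0,-0.3,0],1],
    [[0.066,0.001,-0.102],[0,-0.3,0],1],
    [[0.066,0.001,-0.102],[0,-0.3,0],1],
    [[0.066,0.001,-0.102],[0,-0.3,0],1],
    [[0.066,0.001,-0.102],[0,-0.3,0],1],
  ],
)

```text
clock: 13.77
tool_pos: [0.5335, -0.095, 0.1064]
orientation: [-0.3, 25.2, 95.0]
force: [-0.5, 0.9, 0.2]
opening: 0.0874
```

```bash
python3 - <<'E'
from h import *
from t import *
st();go((.5255,-.02,.069),65,95,0)
T=ctrl.snapshot("top");S=ctrl.snapshot("side")
cv2.imwrite("pics/re.png",np.hstack([cv2.resize(T[110:230,220:380],(400,300)),cv2.resize(S[90:240,150:350],(400,300))]))
E
```

```text
t 13.77 q [-27.9  41.6   7.7 -50.5 -99.8  45.3] tcp [ 0.5335 -0.095   0.1064] grasp [ 0.535  -0.1119  0.1144] F [-0.5  0.9  0.2] M [-3.01 -0.17 -0.02] open 0.0874 phi 64.84 jawyaw -174.87 jawz -0.0051
phi65 psi95 tcp[ 0.524  -0.003   0.0611] shift [0.1029, 0.0015, -0.0018] turn [0.32, -0.16, 0.0] rows 2.5
```

View pics/re.png

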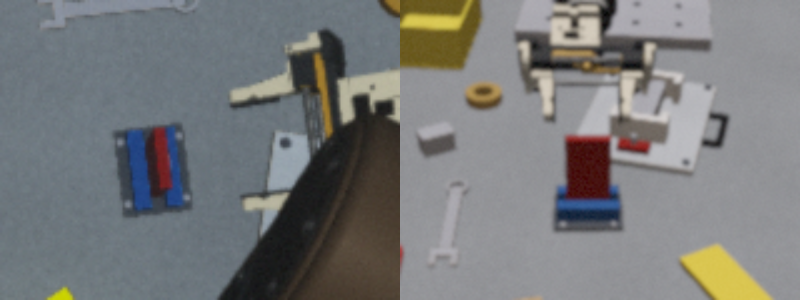

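The plate stands in the rack (side crop (588,165)) and the fingers straddle it from the far side. Advance, settle, then grip.

drive_tool(
  plan=[
    [[0.02,0.0015,-0.001],[0.3,-0.1,0],1],
    [[0.045,0.0015,-0.002],[0.3,-0.1,0],1],
    [[0.07,0.0015,-0.002],[0.3,-0.1,0],1],
    [[0.09,0.0015,-0.002],[0.3,-0.1,0],1],
    [[0.103,0.0015,-0.002],[0.3,-0.1,0],1],
    [[0.103,0.0015,-0.002],[0.3,-0.1,0],1],
    [[0.103,0.0015,-0.002],[0.3,-0.1,0],1],
    [[0.103,0.0015,-0.002],[0.3,-0.1,0],1],
    [[0.103,0.0015,-0.002],[0.3,-0.1,0],1],
  ],
)

```text
clock: 14.62
tool_pos: [0.5245, -0.0043, 0.0612]
orientation: [-0.1, 25.1, 94.9]
force: [0.1, -0.2, -0.9]
opening: 0.0875
```

```bash
python3 - <<'E'
from t import *
st();go((.5255,-.02,.069),65,95,0)
E
```

```text
t 14.62 q [-22.   41.9  -0.1 -53.9 -91.2  48.6] tcp [ 0.5245 -0.0043  0.0612] grasp [ 0.5259 -0.0213  0.0691] F [ 0.1 -0.2 -0.9] M [-3.02 -0.15 -0.01] open 0.0875 phi 64.9 jawyaw -175.07 jawz -0.0018
phi65 psi95 tcp[ 0.524  -0.003   0.0611] shift [0.0012, 0.0004, 0.0005] turn [0.06, -0.1, 0.11] rows 0.0
```

drive_tool(
  plan=[
    [[0.001,0,0],[0,0,0],0.75],
    [[0.001,0,0],[0,0,0],0.5],
    [[0.001,0,0],[0,0,0],0.5],
    [[0.001,0,0],[0,0,0],0.5],
    [[0.001,0,0],[0,0,0],0.5],
    [[0.001,0,0],[0,0,0],0.5],
    [[0.001,0,0],[0,0,0],0.5],
    [[-0.002,0,0.006],[0,0,0],0.5],
    [[-0.007,0,0.017],[0,0,0],0.5],
    [[-0.015,0,0.034],[0,0,0],0.5],
    [[-0.025,0,0.055],[0,0,0],0.5],
    [[-0.037,0,0.08],[0,0,0],0.5],
    [[-0.05,0,0.109],[0,0,0],0.5],
    [[-0.063,0,0.136],[0,0,0],0.5],
    [[-0.063,0,0.136],[0,0,0],0.5],
    [[-0.063,0,0.136],[0,0,0],0.5],
  ],
)

```text
clock: 15.95
tool_pos: [0.5245, -0.004, 0.2136]
orientation: [-0.4, 25.3, 94.8]
force: [0.7, 1.5, -5.0]
opening: 0.0597
```

```bash
python3 - <<'E'
from t import *
st();go((.451,-.258,.20),-25,80,0);go((.49,-.14,.24),20,87,0)
E
```

```text
t 15.95 q [ -22.2   29.6    3.1  -55.  -100.2   36.2] tcp [ 0.5245 -0.004   0.2136] grasp [ 0.5259 -0.0209  0.2216] F [ 0.7  1.5 -5. ] M [-4.29 -0.25  0.05] open 0.0597 phi 64.72 jawyaw -175.07 jawz -0.0066
phi-25 psi80 tcp[ 0.4496 -0.2658  0.183 ] shift [-0.2172, 0.0973, -0.1358] turn [15.73, 89.22, -5.24] rows 12.7
phi20 psi87 tcp[ 0.4903 -0.1336  0.2223] shift [-0.1179, 0.0451, -0.0457] turn [6.28, 44.68, -5.2] rows 6.3
```

drive_tool(
  plan=[
    [[-0.217,0.097,-0.136],[15.7,89.2,-5.2],0.5],
    [[-0.217,0.097,-0.136],[15.7,89.2,-5.2],0.5],
    [[-0.217,0.097,-0.136],[15.7,89.2,-5.2],0.5],
    [[-0.217,0.097,-0.136],[15.7,89.2,-5.2],0.5],
    [[-0.217,0.097,-0.136],[15.7,89.2,-5.2],0.5],
    [[-0.217,0.097,-0.136],[15.7,89.2,-5.2],0.5],
    [[-0.217,0.097,-0.136],[15.7,89.2,-5.2],0.5],
    [[-0.217,0.097,-0.136],[15.7,89.2,-5.2],0.5],
    [[-0.217,0.097,-0.136],[15.7,89.2,-5.2],0.5],
    [[-0.217,0.097,-0.136],[15.7,89.2,-5.2],0.5],
    [[-0.217,0.097,-0.136],[15.7,89.2,-5.2],0.5],
    [[-0.217,0.097,-0.136],[15.7,89.2,-5.2],0.5],
    [[-0.217,0.097,-0.136],[15.7,89.2,-5.2],0.5],
    [[-0.217,0.097,-0.136],[15.7,89.2,-5.2],0.5],
    [[-0.217,0.097,-0.136],[15.7,89.2,-5.2],0.5],
    [[-0.217,0.097,-0.136],[15.7,89.2,-5.2],0.5],
    [[-0.217,0.097,-0.136],[15.7,89.2,-5.2],0.5],
    [[-0.217,0.097,-0.136],[15.7,89.2,-5.2],0.5],
    [[-0.217,0.097,-0.136],[15.7,89.2,-5.2],0.5],
  ],
)

```text
clock: 17.53
tool_pos: [0.4499, -0.2663, 0.1828]
orientation: [180.0, 65.1, -100.1]
force: [0.5, -0.6, -2.0]
opening: 0.0595
```

```bash
python3 - <<'E'
from h import *
from t import *
st();go((.451,-.258,.10),-25,80,0)
T=ctrl.snapshot("top");S=ctrl.snapshot("side");cv2.imwrite("pics/topE.png",T);cv2.imwrite("pics/sideE.png",S)
cv2.imwrite("pics/E.png",np.hstack([cv2.resize(T[140:260,310:470],(400,300)),cv2.resize(S[60:210,180:380],(400,300))]))
E
```

```text
t 17.53 q [  7.    6.9 -39.4  29.4 -55.2 -36.5] tcp [ 0.4499 -0.2663  0.1828] grasp [ 0.4513 -0.2585  0.1998] F [ 0.5 -0.6 -2. ] M [ 1.88 -0.25  0.05] open 0.0595 phi 24.94 jawyaw 169.94 jawz 0.0001
phi-25 psi80 tcp[ 0.4496 -0.2658  0.083 ] shift [0.0903, 0.0004, 0.0424] turn [-0.05, 0.06, -0.03] rows 2.4
```

View pics/E.png

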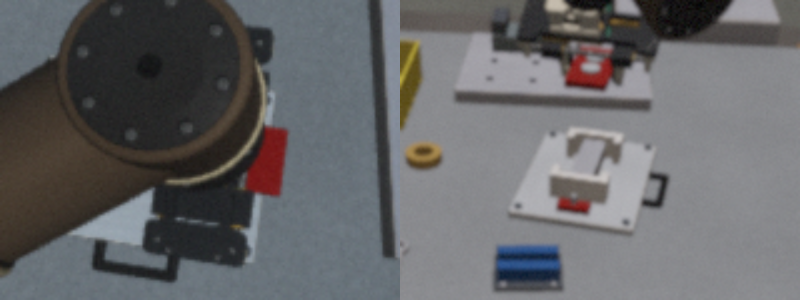

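Pads are up (bright pad at side crop (593,70)) over the fixture. Lower to just above the walls and measure tilt and offset from the visible ends.

drive_tool(
  plan=[
    [[0.025,0,0.012],[0,0,0],0.5],
    [[0.05,0,0.024],[0,0,0],0.5],
    [[0.08,0,0.037],[0,0,0],0.5],
    [[0.1,0,0.047],[0,0,0],0.5],
    [[0.107,0,0.05],[0,0,0],0.5],
    [[0.107,0,0.05],[0,0,0],0.5],
    [[0.107,0,0.05],[0,0,0],0.5],
    [[0.107,0,0.05],[0,0,0],0.5],
  ],
)

```text
clock: 18.3
tool_pos: [0.4512, -0.2662, 0.0661]
orientation: [-179.7, 65.1, -99.8]
force: [0.0, -1.1, -3.1]
opening: 0.0598
```

```bash
cat > m2.py <<'E'
from h import *
from t import *
import sys
st()
n=sys.argv[1]
T=ctrl.snapshot("top");S=ctrl.snapshot("side");cv2.imwrite(f"pics/top{n}.png",T);cv2.imwrite(f"pics/side{n}.png",S)
o=ctrl.get_obs();C=R.from_euler('xyz',o["orientation"],degrees=True).as_matrix();g=o["tool_pos"]-ctrl.grip_point_offset*C[:,0]
B=box(0,0,0,.12,.06,.012);v=[]
for nm,im in(("top",T),("side",S)):
    k=cal(nm); Rz=Ro.from_euler('z',80,degrees=True).as_matrix()
    c=proj(k,g)[0].round().astype(int);s=6;hw=np.array([33,33])
    cr=np.clip(cv2.resize(im[c[1]-33:c[1]+33,c[0]-33:c[0]+33],None,fx=s,fy=s,interpolation=cv2.INTER_CUBIC)*1.2,0,255).astype(np.uint8)
    for lean,off,col in((0,g,(0,255,255)),):
        P=(proj(k,B@Rz.T+off)-(c-33)+.5)*s
        for i in range(8):
            for j in range(i):
                if bin(i^j).count('1')==1: cv2.line(cr,tuple(P[i].astype(int)),tuple(P[j].astype(int)),col,1)
    P=(proj(k,box(0,0,.005,.124,.064,.010)@Rz.T+[.451,-.258,.046])-(c-33)+.5)*s
    for i in range(8):
        for j in range(i):
            if bin(i^j).count('1')==1: cv2.line(cr,tuple(P[i].astype(int)),tuple(P[j].astype(int)),(0,255,0),1)
    v.append(cr)
cv2.imwrite(f"pics/{n}.png",np.hstack(v))
E
python3 m2.py F
```

```text
t 18.3 q [  4.3  15.6 -49.9  41.  -38.5 -50. ] tcp [ 0.4512 -0.2662  0.0661] grasp [ 0.4525 -0.2584  0.0831] F [ 0.  -1.1 -3.1] M [ 1.87 -0.22  0.05] open 0.0598 phi 24.94 jawyaw 169.96 jawz -0.0022
```

View pics/F.png

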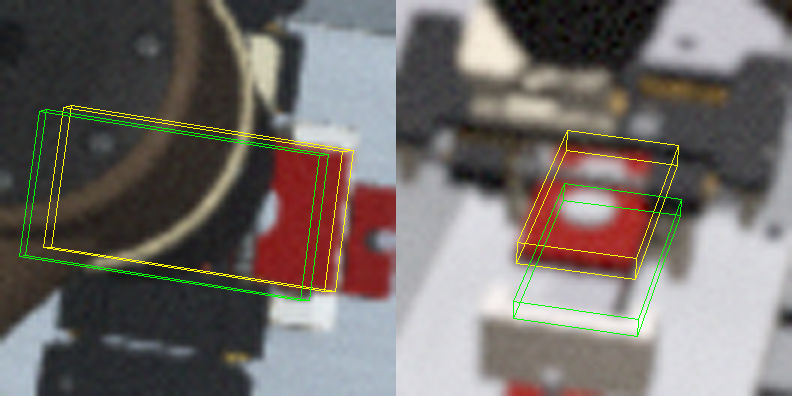

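```bash
cat > m3.py <<'E'
from h import *
import sys
from scipy.optimize import least_squares
n=sys.argv[1]; g=np.array(eval(sys.argv[2]))
im={c:cv2.imread(f"pics/{c}{n}.png").astype(float) for c in("top","side")};K={c:cal(c) for c in im}
def red(im): return np.clip((im[...,2]-np.maximum(im[...,0],im[...,1]))/60,0,1)*255
Rd={c:red(cv2.GaussianBlur(im[c],(0,0),.6)) for c in im}
# edge crossing search along a direction (px) around predicted points
def samp(c,p): return cv2.remap(Rd[c].astype(np.float32),np.float32([[p[0]]]),np.float32([[p[1]]]),cv2.INTER_LINEAR)[0,0]
def edge(c,pts,out):
    "pts: model edge 3D points, out: 3D outward dir -> mean px shift along outward image dir"
    r=[]
    for X in pts:
        p=proj(K[c],X)[0];q=proj(K[c],X+out*.005)[0];d=(q-p)/np.linalg.norm(q-p)
        s=np.arange(-4,4.01,.1);v=np.array([samp(c,p+d*t) for t in s]); hi=v[:15].mean()
        j=np.where(v<hi/2)[0]
        if hi>60 and len(j): r.append(s[j[0]])
    return (np.round(np.median(r),2),len(r),np.round(np.std(r),2)) if r else None
Rz=Ro.from_euler('z',80,degrees=True).as_matrix();W=lambda P:np.array(P)@Rz.T+g;D=lambda v:Rz@np.array(v,float)
L=np.linspace
print("side near end bottom",edge("side",W([(.06,y,-.006) for y in L(-.025,.025,21)]),D((0,0,-1))))
print("side left",edge("side",W([(x,-.03,.006) for x in L(.03,.055,11)]),D((0,-1,0))),"side right",edge("side",W([(x,.03,.006) for x in L(.03,.055,11)]),D((0,1,0))))
print("top far end",edge("top",W([(-.06,y,.006) for y in L(-.027,.027,41)]),D((-1,0,0))))
print("top sides",edge("top",W([(x,.03,.006) for x in L(-.055,-.03,11)]),D((0,1,0))),edge("top",W([(x,-.03,.006) for x in L(-.055,-.03,11)]),D((0,-1,0))))
s=im["side"];m=(s.min(2)>110)
for x in(.018,):
    p=proj(K["side"],W([(x,0,.010)]))[0]
    sub=s[int(p[1])-9:int(p[1])+10,int(p[0])-9:int(p[0])+10]
    mm=((sub[...,2]-sub[...,1])<45).astype(np.uint8);nn,l,st,ce=cv2.connectedComponentsWithStats(mm)
    i=l[9,9];print("near pad px err",(ce[i]+[int(p[0])-9,int(p[1])-9]-p).round(2),st[i])
for nm,X in(("y",D((.01,0,0))),("z",D((0,0,.01)))): print("px per 10mm along",nm,[(proj(K[c],g+X)-proj(K[c],g)).round(2)[0] for c in K])
E
python3 m3.py F "[.4525,-.2584,.0831]"
```

```text
side near end bottom (np.float64(-0.7), 21, np.float64(0.1))
side left (np.float64(0.9), 11, np.float64(0.33)) side right (np.float64(0.6), 11, np.float64(0.04))
top far end (np.float64(-0.35), 10, np.float64(0.16))
top sides (np.float64(0.5), 11, np.float64(0.17)) (np.float64(-0.3), 11, np.float64(0.09))
near pad px err [-0.48 -3.53] [  0   0  19  14 149]
px per 10mm along y [array([-3.91, -0.62]), array([-0.64,  1.58])]
px per 10mm along z [array([ 1.32, -0.15]), array([ 0.16, -2.88])]
```

```bash
python3 - <<'E'
from t import *
go((.4517,-.2583,.075),-27.2,80);go((.4517,-.2583,.060),-27.2,80);go((.4517,-.2583,.053),-27.2,80)
E
```

```text
phi-27.2 psi80 tcp[ 0.4502 -0.2668  0.0583] shift [0.0075, 0.0008, 0.0024] turn [-0.1, 2.28, 0.13] rows 0.3
phi-27.2 psi80 tcp[ 0.4502 -0.2668  0.0433] shift [0.0211, 0.0008, 0.0087] turn [-0.1, 2.28, 0.13] rows 0.5
phi-27.2 psi80 tcp[ 0.4502 -0.2668  0.0363] shift [0.0274, 0.0009, 0.0117] turn [-0.1, 2.28, 0.13] rows 0.7
```

drive_tool(
  plan=[
    [[0.0075,0.0008,0.0024],[-0.1,2.3,0.1],0.5],
    [[0.0075,0.0008,0.0024],[-0.1,2.3,0.1],0.5],
    [[0.0075,0.0008,0.0024],[-0.1,2.3,0.1],0.5],
    [[0.012,0.0008,0.0045],[-0.1,2.3,0.1],0.5],
    [[0.0165,0.0008,0.0066],[-0.1,2.3,0.1],0.5],
    [[0.021,0.0008,0.0087],[-0.1,2.3,0.1],0.5],
    [[0.021,0.0008,0.0087],[-0.1,2.3,0.1],0.5],
    [[0.021,0.0008,0.0087],[-0.1,2.3,0.1],0.5],
  ],
)

```text
clock: 19.07
tool_pos: [0.4498, -0.267, 0.043]
orientation: [179.9, 62.8, -100.1]
force: [-0.7, -0.4, -4.1]
opening: 0.0596
```

```bash
python3 - <<'E'
from t import *
st();go((.4517,-.2583,.052),-27.2,80)
E
python3 - <<'E'
E
```

```text
t 19.07 q [  3.6  18.  -53.   48.7 -36.3 -57.7] tcp [ 0.4498 -0.267   0.043 ] grasp [ 0.4513 -0.2585  0.0597] F [-0.7 -0.4 -4.1] M [ 2.08 -0.28 -0.04] open 0.0596 phi 27.23 jawyaw 169.99 jawz 0.0006
phi-27.2 psi80 tcp[ 0.4502 -0.2668  0.0353] shift [0.0067, -0.0004, 0.0038] turn [0.01, -0.03, -0.04] rows 0.2
```

Already below the wall tops with no contact force. Continue down in small steps.

drive_tool(
  plan=[
    [[0.0015,0,0.001],[0,0,0],0.5],
    [[0.003,0,0.0018],[0,0,0],0.5],
    [[0.0045,0,0.0026],[0,0,0],0.5],
    [[0.006,0,0.0034],[0,0,0],0.5],
    [[0.0068,0,0.0038],[0,0,0],0.5],
    [[0.0068,0,0.0038],[0,0,0],0.5],
    [[0.0068,0,0.0038],[0,0,0],0.5],
  ],
)

```text
clock: 19.65
tool_pos: [0.4499, -0.2672, 0.0368]
orientation: [-179.9, 62.6, -99.9]
force: [-7.1, 8.0, 17.9]
opening: 0.0597
```

```bash
python3 - <<'E'
from t import *
st();go((.4517,-.2583,.0505),-27.2,80)
E
```

```text
t 19.65 q [  3.1  18.6 -53.7  50.5 -35.5 -59.3] tcp [ 0.4499 -0.2672  0.0368] grasp [ 0.4514 -0.2587  0.0535] F [-7.1  8.  17.9] M [ 1.53  2.77 -1.46] open 0.0597 phi 27.35 jawyaw 170.01 jawz -0.0006
phi-27.2 psi80 tcp[ 0.4502 -0.2668  0.0338] shift [0.0025, -0.0002, 0.0018] turn [-0.01, -0.15, 0.03] rows 0.1
```

Contact near home height, with sideways force (-7, +8 N) from one cheek and end wall. Ease up, shift ~0.8 mm along the push, and press again.

drive_tool(
  plan=[
    [[-0.001,0,-0.0005],[0,0,0],0.5],
    [[-0.001,0,-0.0005],[0,0,0],0.5],
    [[-0.0013,0.0009,0.0001],[0,0,0],0.5],
    [[-0.0013,0.0009,0.0001],[0,0,0],0.5],
    [[-0.0004,0.0009,0.0006],[0,0,0],0.5],
    [[0.0005,0.0009,0.001],[0,0,0],0.5],
    [[0.001,0.0009,0.0013],[0,0,0],0.5],
    [[0.001,0.0009,0.0013],[0,0,0],0.5],
    [[0.001,0.0009,0.0013],[0,0,0],0.5],
  ],
)

```text
clock: 20.4
tool_pos: [0.4491, -0.2666, 0.0368]
orientation: [-179.8, 62.5, -99.8]
force: [-8.8, 13.6, 22.4]
opening: 0.0594
```

```bash
python3 - <<'E'
from t import *
st()
T=ctrl.snapshot("top");S=ctrl.snapshot("side")
import cv2;cv2.imwrite("pics/topG.png",T);cv2.imwrite("pics/sideG.png",S)
E
python3 m3.py G "[.451,-.258,.052]"
```

```text
t 20.4 q [  3.2  18.5 -53.9  50.8 -35.5 -59.7] tcp [ 0.4491 -0.2666  0.0368] grasp [ 0.4506 -0.258   0.0535] F [-8.8 13.6 22.4] M [ 2.43  3.57 -1.82] open 0.0594 phi 27.47 jawyaw 170.04 jawz -0.0017
side near end bottom (np.float64(-2.3), 21, np.float64(0.06))
side left (np.float64(0.8), 11, np.float64(0.24)) side right (np.float64(0.1), 11, np.float64(0.31))
top far end (np.float64(0.1), 41, np.float64(0.1))
top sides (np.float64(0.6), 11, np.float64(0.1)) (np.float64(-0.1), 11, np.float64(0.11))
near pad px err [-0.15 -4.01] [  0   0  19  13 175]
px per 10mm along y [array([-3.79, -0.6 ]), array([-0.63,  1.61])]
px per 10mm along z [array([ 1.24, -0.13]), array([ 0.16, -2.8 ])]
```

Height unchanged at ~home (slab centre est. ~52-53 mm); release gently and back off to inspect.

drive_tool(
  plan=[
    [[-0.001,0,-0.0005],[0,0,0],0.5],
    [[-0.001,0,-0.0005],[0,0,0],0.5],
    [[-0.001,0,-0.0005],[0,0,0],0.75],
    [[-0.001,0,-0.0005],[0,0,0],0.85],
    [[-0.001,0,-0.0005],[0,0,0],0.9],
    [[-0.001,0,-0.0005],[0,0,0],0.9],
    [[-0.001,0,-0.0005],[0,0,0],0.9],
    [[-0.02,0,0],[0,0,0],0.9],
    [[-0.05,0,0],[0,0,0],0.9],
    [[-0.085,0,0],[0,0,0],0.9],
    [[-0.12,0,0],[0,0,0],0.9],
    [[-0.16,0,0],[0,0,0],0.9],
    [[-0.2,0,0],[0,0,0],0.9],
    [[-0.2,0,0],[0,0,0],0.9],
    [[-0.2,0,0],[0,0,0],0.9],
  ],
)

```text
clock: 21.75
tool_pos: [0.4664, -0.1743, 0.2161]
orientation: [-179.2, 62.7, -99.2]
force: [0.6, -0.4, -0.6]
opening: 0.079
```

```bash
python3 - <<'E'
from t import *
st();go((.45,-.05,.33),-20,90)
E
```

```text
t 21.75 q [ 20.    5.8 -35.9  26.3 -64.9 -44.8] tcp [ 0.4664 -0.1743  0.2161] grasp [ 0.4678 -0.1658  0.2328] F [ 0.6 -0.4 -0.6] M [ 1.58 -0.09  0.01] open 0.079 phi 27.33 jawyaw 170.14 jawz -0.0061
phi-20 psi90 tcp[ 0.45   -0.0564  0.3123] shift [-0.1377, 0.0358, 0.0564] turn [-9.17, -7.34, -3.64] rows 3.7
```

drive_tool(
  plan=[
    [[-0.137,0.036,0.08],[-9,-7,-3.6],0.9],
    [[-0.137,0.036,0.1],[-9,-7,-3.6],0.9],
    [[-0.137,0.036,0.13],[-9,-7,-3.6],0.9],
    [[-0.137,0.036,0.16],[-9,-7,-3.6],0.9],
    [[-0.137,0.036,0.19],[-9,-7,-3.6],0.9],
    [[-0.137,0.036,0.19],[-9,-7,-3.6],0.9],
    [[-0.137,0.036,0.19],[-9,-7,-3.6],0.9],
    [[-0.137,0.036,0.19],[-9,-7,-3.6],0.9],
  ],
)

```text
clock: 22.42
tool_pos: [0.47, 0.0611, 0.2486]
orientation: [179.5, 69.5, -90.5]
force: [-0.0, -0.3, 0.2]
opening: 0.0788
```

```bash
cat > m4.py <<'E'
from h import *
from t import *
import sys
n=sys.argv[1];st()
im={"top":ctrl.snapshot("top"),"side":ctrl.snapshot("side")};K={c:cal(c) for c in im}
for c in im: cv2.imwrite(f"pics/{c}{n}.png",im[c])
# 5-dof fit: model = slab top face (red incl. pads filled) vs mask, walls occlude little from above
def mask(c,p):
    a=cv2.GaussianBlur(im[c],(0,0),.5).astype(float);m=((a[...,2]-a[...,1])>35).astype(np.uint8);w=np.zeros_like(m);cv2.circle(w,p,32,1,-1);m*=w
    nn,l,s,_=cv2.connectedComponentsWithStats(m);i=1+s[1:,4].argmax();m=(l==i).astype(np.uint8)
    cs,_=cv2.findContours(m,cv2.RETR_EXTERNAL,cv2.CHAIN_APPROX_NONE);o=np.zeros_like(m);cv2.drawContours(o,cs,-1,1,-1);return o
M={c:mask(c,tuple(int(v) for v in proj(K[c],[.451,-.258,.058])[0])) for c in im};print({c:int(M[c].sum()) for c in M})
B=box(0,0,.006,.12,.06,.0001)
def pose(v): 
    Rr=Ro.from_euler('z',80+v[2]*1e3,degrees=True)*Ro.from_euler('yx',[v[3]*1e3,v[4]*1e3],degrees=True)
    return Rr.as_matrix(),np.array([.451+v[0],-.258+v[1],.052+v[5]])
def cost(v): return sum(np.abs(sil(K[c],[B],pose(v))-M[c]).sum()/M[c].sum() for c in K)+2*v@v*1e2
x=np.zeros(6)
for s in(.004,.002,.001,.002):
    r=minimize(cost,x,method='Nelder-Mead',options=dict(initial_simplex=np.vstack([x]+[x+s*e for e in np.eye(6)]),xatol=1e-6,fatol=1e-6,maxiter=1500));x=r.x
print("dx dy mm",(x[:2]*1e3).round(2),"yaw",80+x[2]*1e3,"lean-long,lean-lat deg",(x[3:5]*1e3).round(2),"dz mm",x[5]*1e3,"cost",r.fun)
v=[]
for c in im:
    p=proj(K[c],[.451,-.258,.05])[0].round().astype(int)
    v.append(np.clip(cv2.resize(im[c][p[1]-33:p[1]+33,p[0]-33:p[0]+33],None,fx=6,fy=6,interpolation=cv2.INTER_CUBIC)*1.2,0,255).astype(np.uint8))
cv2.imwrite(f"pics/{n}.png",np.hstack(v))
E
python3 m4.py H
```

```text
t 22.42 q [ 43.6   4.9 -26.1  15.1 -74.2 -49.7] tcp [0.47   0.0611 0.2486] grasp [0.4701 0.0676 0.2662] F [-0.  -0.3  0.2] M [ 1.13  0.13 -0.05] open 0.0788 phi 20.48 jawyaw 179.94 jawz 0.0029
{'top': 1058, 'side': 366}
dx dy mm [0.38 0.22] yaw 81.53658575442276 lean-long,lean-lat deg [-3.43  3.06] dz mm -2.2861556617178693 cost 0.21812558484323796
```

View pics/H.png

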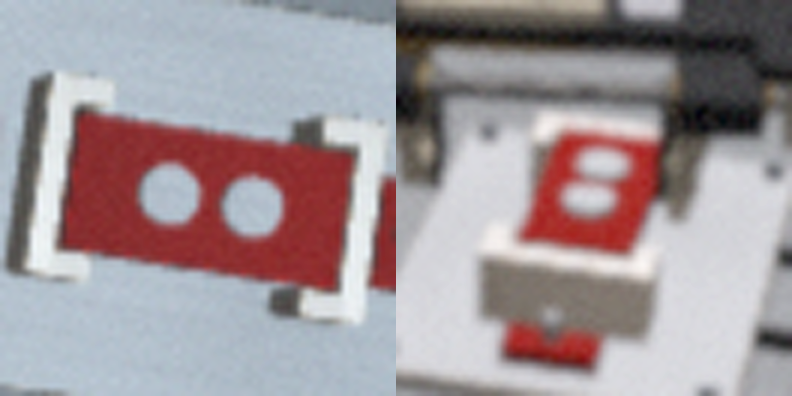

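The plate lies within all four cheeks, pads up at (170,193) and (253,207) in the left panel. The camera fit cannot settle height and tilt (shallow view), so I'll probe and press with shut fingers at each end.

```bash
python3 m3.py H "[.451,-.258,.052]" | grep -v per; python3 - <<'E'
from t import *
go((.459,-.2127,.13),0,80)
E
```

```text
side near end bottom (np.float64(-2.3), 21, np.float64(0.06))
side left (np.float64(0.4), 11, np.float64(0.05)) side right (np.float64(-0.3), 11, np.float64(0.05))
top far end (np.float64(0.0), 41, np.float64(0.09))
top sides (np.float64(0.5), 11, np.float64(0.07)) (np.float64(-0.2), 11, np.float64(0.14))
near pad px err [ 0.38 -2.21] [ 5  2 11 11 88]
phi0 psi80 tcp[ 0.459  -0.2127  0.1112] shift [0.2244, 0.0096, -0.2066] turn [9.72, -20.4, 1.64] rows 7.3
```

drive_tool(
  plan=[
    [[0.05,0.01,-0.207],[9.7,-20.4,1.6],0],
    [[0.05,0.01,-0.207],[9.7,-20.4,1.6],0],
    [[0.05,0.01,-0.207],[9.7,-20.4,1.6],0],
    [[0.05,0.01,-0.207],[9.7,-20.4,1.6],0],
    [[0.1,0.01,-0.207],[9.7,-20.4,1.6],0],
    [[0.15,0.01,-0.207],[9.7,-20.4,1.6],0],
    [[0.19,0.01,-0.207],[9.7,-20.4,1.6],0],
    [[0.224,0.01,-0.207],[9.7,-20.4,1.6],0],
    [[0.224,0.01,-0.207],[9.7,-20.4,1.6],0],
    [[0.224,0.01,-0.207],[9.7,-20.4,1.6],0],
    [[0.224,0.01,-0.207],[9.7,-20.4,1.6],0],
    [[0.224,0.01,-0.207],[9.7,-20.4,1.6],0],
  ],
)

```text
clock: 23.52
tool_pos: [0.4585, -0.2138, 0.1126]
orientation: [-107.2, 89.9, -27.2]
force: [0.5, 0.1, 0.6]
opening: 0.0047
```

```bash
python3 - <<'E'
from t import *
st();go((.459,-.2127,.0785),0,80)
E
```

```text
t 23.52 q [ -2.7  10.9 -29.3   0.  -49.8  -7.4] tcp [ 0.4585 -0.2138  0.1126] grasp [ 0.4585 -0.2138  0.1314] F [0.5 0.1 0.6] M [0.05 0.06 0.03] open 0.0047 phi 0.08 jawyaw 169.94 jawz -0.0013
phi0 psi80 tcp[ 0.459  -0.2127  0.0597] shift [0.0529, -0.0002, 0.0012] turn [-0.06, -0.02, 0.07] rows 1.3
```

Down in TCP to 0.062, then slow to about 0.0565 (nominal face 0.058).

drive_tool(
  plan=[
    [[0.02,0,0.001],[0,0,0],0],
    [[0.038,0,0.001],[0,0,0],0],
    [[0.046,0,0.001],[0,0,0],0],
    [[0.05,0,0.001],[0,0,0],0],
    [[0.052,0,0.001],[0,0,0],0],
    [[0.053,0,0.001],[0,0,0],0],
    [[0.054,0,0.001],[0,0,0],0],
    [[0.055,0,0.001],[0,0,0],0],
    [[0.056,0,0.001],[0,0,0],0],
    [[0.056,0,0.001],[0,0,0],0],
  ],
)

```text
clock: 24.35
tool_pos: [0.4594, -0.2128, 0.0582]
orientation: [-100.8, 89.8, -20.8]
force: [-4.1, 4.1, 14.0]
opening: 0.0003
```

```bash
python3 - <<'E'
from t import *
st()
E
```

```text
t 24.35 q [ -2.6  15.  -32.8   0.1 -42.   -7.5] tcp [ 0.4594 -0.2128  0.0582] grasp [ 0.4594 -0.2128  0.077 ] F [-4.1  4.1 14. ] M [1.37 1.48 0.05] open 0.0003 phi 0.16 jawyaw 169.98 jawz -0.0028
```

+y end reads 0.0582 at 14 N, which is home. Probe the other end.

drive_tool(
  plan=[
    [[-0.02,0,0],[0,0,0],0],
    [[-0.02,0,0],[0,0,0],0],
    [[-0.02,0,-0.03],[0,0,0],0],
    [[-0.02,0,-0.06],[0,0,0],0],
    [[-0.02,0,-0.092],[0,0,0],0],
    [[-0.02,0,-0.092],[0,0,0],0],
    [[-0.012,0,-0.092],[0,0,0],0],
    [[-0.006,0,-0.092],[0,0,0],0],
    [[-0.003,0,-0.092],[0,0,0],0],
    [[-0.001,0,-0.092],[0,0,0],0],
    [[0,0,-0.092],[0,0,0],0],
    [[0.001,0,-0.092],[0,0,0],0],
    [[0.002,0,-0.092],[0,0,0],0],
    [[0.002,0,-0.092],[0,0,0],0],
  ],
)

```text
clock: 25.52
tool_pos: [0.4432, -0.3026, 0.0582]
orientation: [-114.8, 89.9, -34.7]
force: [-7.5, 6.7, 22.9]
opening: 0.0007
```

```bash
python3 - <<'E'
from t import *
st()
E
```

```text
t 25.52 q [-13.3  17.5 -29.    0.1 -43.3   3.4] tcp [ 0.4432 -0.3026  0.0582] grasp [ 0.4432 -0.3026  0.077 ] F [-7.5  6.7 22.9] M [2.5  2.94 0.04] open 0.0007 phi 0.13 jawyaw 170.1 jawz -0.0021
```

Both ends read 0.0582, so the plate is level and fully home. Retreat, take a last numeric look and hand in.

drive_tool(
  plan=[
    [[-0.01,0,0],[0,0,0],0],
    [[-0.04,0,0],[0,0,0],0],
    [[-0.08,0,0],[0,0,0],0],
    [[-0.12,0,0.04],[0,0,0],0],
    [[-0.16,0,0.08],[0,0,0],0],
    [[-0.18,0,0.12],[0,0,0],0],
    [[-0.18,0,0.16],[0,0,0],0],
    [[-0.18,0,0.2],[0,0,0],0],
    [[-0.18,0,0.24],[0,0,0],0],
    [[-0.18,0,0.28],[0,0,0],0],
    [[-0.18,0,0.32],[0,0,0],0],
    [[-0.18,0,0.32],[0,0,0],0],
    [[-0.18,0,0.32],[0,0,0],0],
  ],
)

```text
clock: 26.6
tool_pos: [0.4984, 0.0172, 0.2379]
orientation: [-96.6, 89.8, -16.2]
force: [0.5, -0.9, 0.8]
opening: -0.0
```

```bash
python3 - <<'E'
from h import *
from t import *
st();T=ctrl.snapshot("top");k=cal("top");cv2.imwrite("pics/topZ.png",T)
a=cv2.GaussianBlur(T,(0,0),.5).astype(float);m=((a[...,2]-a[...,1])>35).astype(np.uint8);w=np.zeros_like(m);cv2.circle(w,tuple(int(v) for v in proj(k,[.451,-.258,.058])[0]),32,1,-1);m*=w
n,l,s,_=cv2.connectedComponentsWithStats(m);m=(l==1+s[1:,4].argmax()).astype(np.uint8);cs,_=cv2.findContours(m,0,1);cv2.drawContours(m,cs,-1,1,-1)
f=fit([k],[m],[box(0,0,.006,.12,.06,.0001)],(.451,-.258,np.radians(80)),.052);print(np.round(f,4))
T0=cv2.imread("pics/top0.png")
for nme in["green_plate_center","gauge_block","collar","wrench_grip"]: print(nme,[np.round(d["pixel"],1).tolist() for d in ctrl.landmark_of("top",nme)][:1])
ctrl.close_job()
E
```

```text
t 26.6 q [ 24.7   3.2 -20.2   0.1 -66.5 -34.3] tcp [0.4984 0.0172 0.2379] grasp [0.4984 0.0172 0.2567] F [ 0.5 -0.9  0.8] M [0.04 0.07 0.03] open -0.0 phi 0.16 jawyaw 170.4 jawz -0.0028
[ 0.4503 -0.2572 80.4511  0.0986]
green_plate_center []
gauge_block [[329.4, 94.6]]
collar [[379.4, 105.3]]
wrench_grip []
the job is handed in; nothing more can be done
```

The red plate is turned over and sits in the fixture's pocket, pads up. The job was handed in at about 27 s of the 61 s allowed. I gripped it across its width, stood it in the blue rack, gripped it again from the pad side, then lowered it in and released it.

**Checks that passed**
- **Height and level:** shut fingers pressed on both ends of the slab stopped at z = 0.0582 m, where a fully seated plate should be at 0.058 m. So it is home and level along its length.
- **Position:** the last top-view fit put the plate at (0.4503, -0.2572), yaw 80.5°. The pocket measured (0.451, -0.258), yaw 79.9°, so it is about 1 mm and 0.6° off.
- **Loose things:** the gauge block and collar showed within 2 pixels (about 4 mm) of where they started. The arm ended well clear of everything.

**Checks that failed or disagreed**
- **Camera height and tilt:** the two-camera fit suggested about 3° of tilt and 2 mm low. It is weak at this shallow view, so I relied on the finger probe instead. I did not probe tilt across the width.
- **Sideways offset:** the top and side cameras disagreed by about 1–2 mm on where the plate sat across its width, comparable to their 2 mm calibration error.
- **Not confirmed by the last look:** the network did not find the green plate or the wrench in the final picture, possibly because the arm was in the way. I did not re-check the screwdriver. No contact force suggested I touched any of them.

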